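# Fetch the half-turned pawn from behind another in the rack, then shut its gate

### The job

One of the four walnut pawns in the oak hanging rack is not finished: its head is still a plain flat-topped cylinder, and it hangs behind a finished pawn. Take out the finished pawn in front of it and set it aside, bring the unfinished pawn out and stand it upright on the middle of the steel bench stone, ready for its base to be trued. Then hang the finished pawn back in its place at the front of the same lane and push the rack's gate fully shut so that the catch springs up behind it; keep the pawns upright and leave everything else as it is.

Things in the scene. Friction and masses are not known exactly. Their poses are not given: they have to be found in the camera images.
- rack: Fixed oak rack. Origin on the worktop midway between its two lanes; x runs along the lanes from their open mouths (-x, towards the robot) to the closed rear, y to the left. Board 88 to 100 mm above the worktop, x -61 to 65, y -90 to 240 mm, the gate's channel reaching x -79; three 24 mm pegs stand on it at x 30, y 130 to 200. The worktop ahead of the rack and between it and the stone is clear.
- left_place (a point): Front place of the left lane (rack x -33, y +37.5 mm), on the slot's centre line at board top, 100 mm up. Each lane is a slot through the board along the rack's x, 19 mm wide, mouth (flared to 31 mm) at rack x -61, closed end at x 48. Pawns hang in it by the collar, neck in the slot: one here, one 66 mm behind. They leave and enter only through the mouth.
- right_place (a point): The same for the right lane: its front place, at rack x -33, y -37.5 mm, 100 mm above the worktop; rear place 66 mm behind it.
- rough_pawn: Unfinished walnut pawn, 115 mm tall, about 60 g. Foot 40 mm across; neck 13 mm across from 40 to 64 mm above the underside, collar 30 mm across from 64 to 68 mm, head a plain cylinder 30 mm across from 73 mm to the flat top, with a centre mark. Origin: centre of the underside, z up. Hangs in the rear place of either lane, underside 36 mm above the worktop.
- front_left_pawn: Finished walnut pawn in the front place of the left lane, 101 mm tall, about 60 g: foot, neck and collar as on the unfinished pawn, ball head 30 mm across centred 86 mm above the underside. Origin: centre of the underside, z up; hanging, it is 36 mm above the worktop. It also stands on its foot.
- front_right_pawn: Finished walnut pawn, the same as front_left_pawn, in the front place of the right lane.
- rear_pawn: Finished walnut pawn like the front ones, in the rear place of the other lane. Stays where it is.
- gate (a joint): Slide of the gate, a flat steel bar 145 x 9 x 14 mm, top 100 mm above the worktop, along the rack's front edge (centred at rack x -67 mm). 0: fully open, left of both lanes; grows as the bar slides to the rack's -y across both mouths; 0.133 m: fully shut against its stop. Starts at 0 to 0.012. Friction about 4 to 7 N.
- gate_handle (a point): The gate's upright turned oak handle, about 16 mm across, from 100 to 134 mm above the worktop, on the bar near its left end; this point is on its axis, 120 mm up. It moves with the gate: at gate value q (m) it lies at x -0.067, y 0.211 - q in the rack's frame.
- catch (a joint): Brass spring catch under the gate. About 0.006 m while the bar holds it down; it springs up to 0 behind the bar's left end when the gate is fully shut, and keeps it shut.
- bench_stone: Grey steel bench stone, a flat plate 200 x 75 x 12 mm, 1.35 kg, lying on the worktop right of the rack. Origin at the centre of its underside, long side along its x axis.
- brass_bushing: Brass tube 32 mm across and 32 mm tall standing on the worktop left of the rack; origin at the centre of its underside. Bystander.
- bishop_blank: Black ebony square blank, 130 x 38 x 38 mm, lying on the worktop right of the rack, beyond the stone; origin at the centre of its underside, long side along its x axis. Bystander.
- spindle_gauge: Flat aluminium comb-shaped gauge plate, 120 x 54 x 6 mm, lying on the worktop left of the rack; origin near the middle of its underside, long side along its x axis. Bystander.
Not all that is in view belongs to the job. Of the things that look like the bench_stone, take the one that is farthest from the robot's base at the start. What is shaped like the rough_pawn but orange or red is not meant.

How it is judged:
By the outcome, as a careful person would: the job done as asked, in the order asked, and still so for the second after the job is handed in, with the robot touching nothing.
It also fails if it takes over 70 s, if anything falls off the work surface, if the arm or the gripper's body presses on something with over 40 N, if the wrist force passes 120 N, or if a joint passes its speed limit or range.

### The arm

A 6-joint arm with a two-finger parallel gripper is mounted at the origin on the work surface. World frame = base frame: x ahead of the robot, y to its left, z up, the work surface at z = 0. Lengths are in m, angles in rad, forces in N, time in s.
With the tool pointing down it reaches from about 0.35 to 0.95 m from the base axis. Payload 17.4 kg.
Tool frame: the origin (TCP) lies on the front face of the gripper's body, between the roots of the fingers; the fingertips stand 84 mm ahead of it and the grasp point (between the pads) lies 65 mm ahead of it (arm.tips_ahead is the distance from the TCP to the fingertips, in m); z points along the fingers, y is the direction in which the jaws open and shut (so a half turn about z gives the same grasp; the last joint's range is limited). The gripper opens to 93 mm and grips with 3 to 60 N. Pads are 15 mm wide; open, the fingers measure 128 mm over their backs; the gripper's body (75 mm by 188 mm) begins 65 mm behind the grasp point.
Start: joints at [-1.348, 0.116, 1.442, -0, 1.584, -0.038], TCP at [0.174, -0.652, 0.303] pointing down, gripper open.
Joint ranges: [-2.83, 2.83], [-0.83, 2.19], [0.07, 2.5], [-1.14, 4.28], [0.01, 3], [-2.97, 2.97]. Speed limits (rad/s): [1.89, 1.89, 2.22, 3.14, 3.14, 3.14].

### API

Orientations are given as a unit quaternion [x, y, z, w].
In Python, from cell import arm gives the robot as it stands.
- The arm moves only by the shell command python3 -m handwheel 'ROWS' [FORCE]. ROWS is JSON, a list of rows, each a list of 3 entries, a list of its own where there are three numbers: the turn, a rotation vector about the tool's x, y, z in degrees, then the shift along the tool's x, y, z in m, then the gripper's target within -1 to 1 (shut at 1, half-way at 0, fully open at -1). In form: [[[ax, ay, az], [x, y, z], hand], ...]. A call has 1 to 20 rows; each row shifts and turns the commanded pose from where the row before left it, along the tool's axes as they then stand; what a row does not reach is not made up. A row lasts 1/8 s, in which the tool goes at most 62.5 mm and 10.7 degrees, less where a joint would pass 70% of its speed; a pose out of reach is approached as far as the arm can. A call with a gripper value outside its range is refused whole. The fingers move at their own pace and stop on an object; FORCE is the grip in N (left out, the last holds). Time passes only in rows, so rows that do not move let the fingers close. It gives the time, the measured TCP pose, the force and the opening at its end, in the units of the state.
- arm.read_state(): the state, without advancing time (a new reading comes with each control period).
- arm.snapshot(name): name is "side" or "top" or "wrist"; returns (picture, depth): 384x512x3 uint8, red, green, blue; 384x512 float32, m along the optical axis (not along the pixel's ray), 0 where there is no reading.
- arm.camera_info(name): a dict with "camera_matrix" (3x3 intrinsics, pixels), "k1" (the pictures are not rectified: a ray, as slopes to the right and down, at radius r is drawn at 1 + k1 r^2 times it, then the intrinsics apply), "rvec" (rotation vector, rad) and "tvec" (3), from world to camera coordinates, as OpenCV has them; the wrist camera has in their place "hand_eye" (4x4, takes a point from camera to tool coordinates, whose origin is the TCP and whose axes are the flange's). Camera axes: x right, y down, z forward; pixel columns grow to the right and rows downward; lengths in m; the calibration is good to about 2 mm. A picture is of the moment at which its call begins: read the wrist's pose just before it. camera_info takes no time and is no camera call.
- arm.sign_off(): hands the job in, once; it reports no verdict.
Trained networks look in the newest picture that a camera, given by its name, has taken for a name from the list of things; names that differ only in an ending like _2 or _b are one class to them, and where a whole thing is asked for, a point or a joint stands for the part that bears it (a point fixed in the world has none). Each returns a list of dicts, best first, with "confidence" (0 to 1); they miss things now and then, are a little off and sometimes report something else, mostly with a low value. They report only what shows in the picture. A call takes as long as a camera call. They do not tell look-alikes from the thing itself.
- arm.trace(camera, target): "mask" (384x512 bool, what is visible of it) and "bbox" ([left, top, right, bottom] in pixels, round what is visible of it).
The state is a dict: "t": time; "joints": joint angles; "joint_velocities": joint speeds; "joint_torque": joint torques, N m; "tcp_pos": TCP position; "eef_rot": TCP orientation; "wrist_force": force on the tool from outside, world axes, zero at the start; "ft_torque": the same for the moment, N m; "width": opening from 0.0 (shut) to 1.0 (fully open).
Only numpy, scipy, OpenCV 4.12 (cv2) and the standard library are available. Lean on these libraries where they do the work, as an engineer would, in place of code of your own. Each camera call takes 0.05 s, during which the arm holds its last target.

## Working session

There is one attempt and no reset: what is moved stays moved. The work goes in short steps, Python scripts to look and compute and a shell command to move; the robot and the scene stay as the last step left them, time stands still between calls to the robot, and variables do not carry over. Pictures are saved under pics/ and viewed, and the job is handed in when it is done.

```bash
mkdir -p pics; ls
cat > h.py <<'E'
import numpy as np, cv2, json
from cell import arm
from scipy.spatial.transform import Rotation as R
def snap(cam,name=None):
    st=arm.read_state()
    p,d=arm.snapshot(cam)
    if name: cv2.imwrite('pics/'+name+'.png',p[:,:,::-1])
    return st,p,d
def c2w(cam,st):
    ci=arm.camera_info(cam)
    if cam=='wrist':
        T=np.eye(4);T[:3,:3]=R.from_quat(st['eef_rot']).as_matrix();T[:3,3]=st['tcp_pos']
        return T@np.array(ci['hand_eye'])
    M=np.eye(4);M[:3,:3]=cv2.Rodrigues(np.array(ci['rvec'],float))[0];M[:3,3]=np.ravel(ci['tvec'])
    return np.linalg.inv(M)
def rays(cam,uv):
    ci=arm.camera_info(cam)
    uv=np.asarray(uv,float).reshape(-1,1,2)
    return cv2.undistortPoints(uv,np.array(ci['camera_matrix']),np.array([ci['k1'],0,0,0,0.]))[:,0]
def world(cam,st,uv,depth):
    s=rays(cam,uv);d=np.asarray(depth).reshape(-1,1)
    P=np.c_[s*d,d];T=c2w(cam,st)
    return P@T[:3,:3].T+T[:3,3]
def atz(cam,st,uv,z):
    s=rays(cam,uv);T=c2w(cam,st)
    v=np.c_[s,np.ones(len(s))]@T[:3,:3].T
    return T[:3,3]+v*((z-T[2,3])/v[:,2])[:,None]
def cloud(cam,st,d):
    v,u=np.mgrid[:384,:512]
    W=world(cam,st,np.c_[u.ravel(),v.ravel()],d.ravel()).reshape(384,512,3)
    W[d==0]=np.nan
    return W
E
python3 - <<'E'
from h import *
for c in ['side','top','wrist']:
    st,p,d=snap(c,c+'0'); T=c2w(c,st); print(c,T.round(3).tolist(),arm.camera_info(c)['camera_matrix'],arm.camera_info(c)['k1'])
    np.savez('f_'+c+'0.npz',p=p,d=d)
print(st, arm.tips_ahead)
E
```

```text
pics
side [[-0.979, -0.129, 0.156, 0.301], [-0.202, 0.664, -0.72, 0.951], [-0.01, -0.737, -0.676, 0.988], [0.0, 0.0, 0.0, 1.0]] [[456.63798577   0.         246.26837726]
 [  0.         456.63798577 186.01778391]
 [  0.           0.           1.        ]] -0.02736269451297495
top [[-0.029, -0.999, 0.04, 0.449], [-0.999, 0.028, -0.017, 0.019], [0.015, -0.041, -0.999, 1.228], [0.0, 0.0, 0.0, 1.0]] [[391.47753243   0.         251.19168548]
 [  0.         391.47753243 193.45134731]
 [  0.           0.           1.        ]] -0.03565520535046948
wrist [[0.259, -0.92, -0.295, 0.257], [-0.966, -0.247, -0.077, -0.631], [-0.002, 0.305, -0.952, 0.384], [0.0, 0.0, 0.0, 1.0]] [[271.56008434   0.         256.63397266]
 [  0.         271.56008434 191.5251462 ]
 [  0.           0.           1.        ]] -0.05623719573217326
{'t': 0.1, 'joints': array([-1.34780004e+00,  1.16454344e-01,  1.44219131e+00,  2.81266626e-05,
        1.58396149e+00, -3.77829337e-02]), 'joint_velocities': array([ 2.41984057e-04, -2.09864338e-03, -1.32134659e-03, -9.84123847e-05,
       -1.76662558e-03,  1.88715723e-04]), 'joint_torque': array([ 2.36693922e-03, -7.22890162e+01, -6.23867011e+01,  7.82586588e-02,
        2.28559272e-02, -6.92006051e-05]), 'tcp_pos': array([ 0.1740277 , -0.65209467,  0.30207238]), 'eef_rot': array([ 9.91511161e-01,  1.30020613e-01, -3.29049141e-05, -5.06368690e-04]), 'wrist_force': array([-0.77276151,  0.61791779,  0.2640907 ]), 'ft_torque': array([0.00690248, 0.00085551, 0.02920732]), 'width': 0.9991079544230322} 0.0841
```

View pics/top0.png

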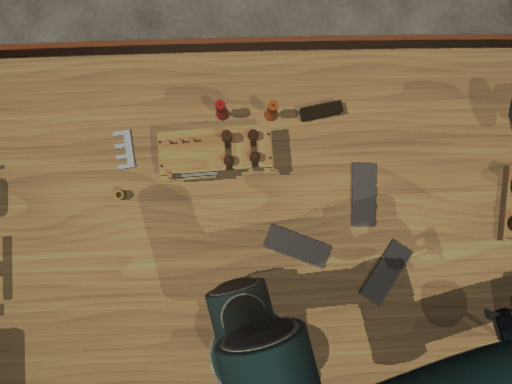

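View pics/side0.png

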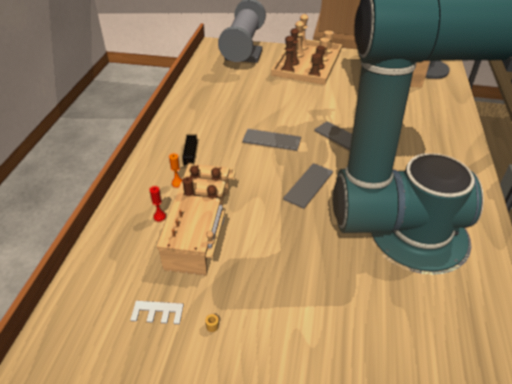

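View pics/wrist0.png

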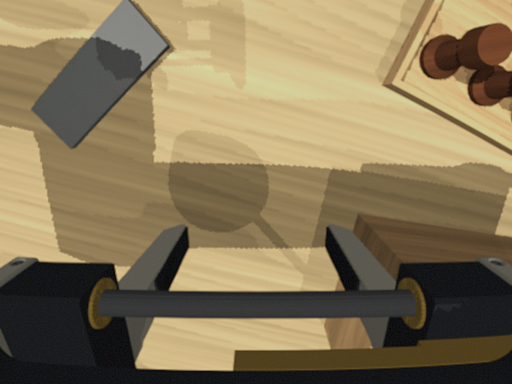

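Run:
```python
from h import *
f=np.load('f_top0.npz');p=f['p'];d=f['d']
c=p[90:210,140:300];cv2.imwrite('pics/top0z.png',cv2.resize(c,None,fx=5,fy=5,interpolation=cv2.INTER_CUBIC)[:,:,::-1])
f=np.load('f_side0.npz');q=f['p']
c=q[130:290,140:260];cv2.imwrite('pics/side0z.png',cv2.resize(c,None,fx=3.7,fy=3.7,interpolation=cv2.INTER_CUBIC)[:,:,::-1])
st=arm.read_state()
W=cloud('top',st,d)
# stones
for (u,v) in [(363,195),(297,246),(386,272)]:
    print(W[v,u].round(4), np.hypot(*W[v,u,:2]))
for n in ['rack','rough_pawn','front_left_pawn','gate','gate_handle','bench_stone','rear_pawn']:
    for cam in ['top','side']:
        r=arm.trace(cam,n); print(n,cam,[(round(float(x['confidence']),2),np.array(x['bbox']).round().tolist()) for x in r])
b=W[...,2]; m=(abs(b-0.1)<0.008)
m[:, :150]=0;m[:,285:]=0;m[:120]=0;m[190:]=0
print(m.sum(), np.nanmedian(b[m]))
cv2.imwrite('pics/m.png',m.astype(np.uint8)*255)
print(cv2.minAreaRect(W[m][:,:2].astype(np.float32)))
```

```text
[ 0.4829 -0.3508  0.0141] 0.5968820346920792
[ 0.3304 -0.1392  0.0088] 0.3585044195755565
[ 0.2407 -0.4148  0.0115] 0.4795726019096436
rack top [(0.85, [159.0, 126.0, 274.0, 182.0]), (0.7, [114.0, 130.0, 134.0, 169.0])]
rack side [(0.68, [130.0, 303.0, 182.0, 324.0]), (0.67, [158.0, 166.0, 236.0, 272.0])]
rough_pawn top [(0.74, [212.0, 100.0, 228.0, 118.0]), (0.58, [265.0, 102.0, 277.0, 122.0]), (0.56, [220.0, 130.0, 233.0, 147.0])]
rough_pawn side [(0.81, [149.0, 186.0, 171.0, 222.0]), (0.66, [183.0, 175.0, 195.0, 198.0]), (0.53, [171.0, 154.0, 181.0, 190.0])]
front_left_pawn top []
front_left_pawn side [(0.67, [158.0, 165.0, 235.0, 273.0]), (0.57, [204.0, 184.0, 217.0, 202.0])]
gate top [(0.77, [166.0, 170.0, 220.0, 176.0]), (0.25, [116.0, 194.0, 126.0, 196.0])]
gate side [(0.74, [204.0, 206.0, 226.0, 248.0]), (0.69, [206.0, 313.0, 218.0, 332.0])]
gate_handle top [(0.65, [168.0, 170.0, 216.0, 180.0])]
gate_handle side [(0.65, [205.0, 205.0, 223.0, 252.0])]
bench_stone top [(0.9, [358.0, 241.0, 413.0, 307.0]), (0.86, [348.0, 163.0, 379.0, 225.0]), (0.68, [264.0, 224.0, 331.0, 270.0])]
bench_stone side [(0.75, [315.0, 121.0, 350.0, 150.0]), (0.63, [285.0, 162.0, 333.0, 208.0])]
rear_pawn top [(0.62, [217.0, 129.0, 232.0, 148.0])]
rear_pawn side [(0.63, [193.0, 167.0, 196.0, 198.0])]
4487 0.10028635017335108
((0.6180747747421265, 0.10136169195175171), (0.14546731114387512, 0.33147895336151123), 2.6519455909729004)
```

View pics/top0z.png

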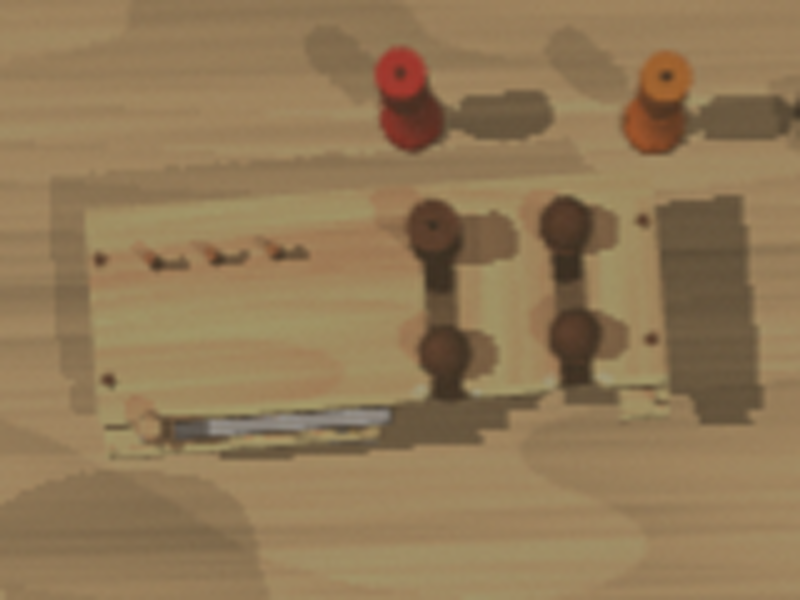

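View pics/side0z.png

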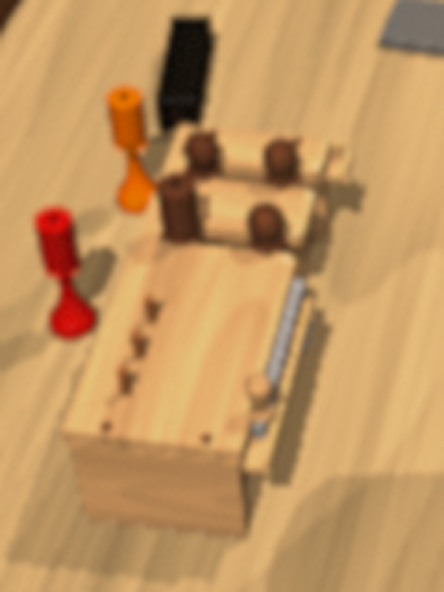

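```bash
cat >> h.py <<'E'
def plan(pos,yaw_deg):
    """tool x at world yaw, tool z down: remaining turn (deg, tool) and shift (tool axes NOW and AFTER turn)"""
    st=arm.read_state(); R0=R.from_quat(st['eef_rot'])
    y=np.radians(yaw_deg); X=np.array([np.cos(y),np.sin(y),0]);Z=np.array([0,0,-1.]);Y=np.cross(Z,X)
    R1=R.from_matrix(np.c_[X,Y,Z])
    dp=np.array(pos)-st['tcp_pos']
    print('turn',np.degrees((R0.inv()*R1).as_rotvec()).round(2),'shift now',R0.inv().apply(dp).round(4),'after turn',R1.inv().apply(dp).round(4),'tcp',st['tcp_pos'].round(4),'j',np.round(st['joints'],2),'t',round(st['t'],2),'F',st['wrist_force'].round(1),'w',round(st['width'],3))
E
python3 - <<'E'
from h import *
plan([0.50,0.09,0.34],2.7)
E
```

```text
turn [ 0.    0.   12.24] shift now [ 0.5063 -0.633  -0.0373] after turn [ 0.3606 -0.726  -0.0372] tcp [ 0.174  -0.6522  0.3028] j [-1.35  0.12  1.44 -0.    1.58 -0.04] t 0.85 F [-0.7 -0.9  0.2] w 0.998
```

```bash
python3 -m handwheel '[[[0,0,6.1],[0,0,-0.018],-1],[[0,0,6.1],[0,0,-0.018],-1],[[0,0,0],[0.024,-0.0484,0],-1],[[0,0,0],[0.024,-0.0484,0],-1],[[0,0,0],[0.024,-0.0484,0],-1],[[0,0,0],[0.024,-0.0484,0],-1],[[0,0,0],[0.024,-0.0484,0],-1],[[0,0,0],[0.024,-0.0484,0],-1],[[0,0,0],[0.024,-0.0484,0],-1],[[0,0,0],[0.024,-0.0484,0],-1],[[0,0,0],[0.024,-0.0484,0],-1],[[0,0,0],[0.024,-0.0484,0],-1],[[0,0,0],[0.024,-0.0484,0],-1],[[0,0,0],[0.024,-0.0484,0],-1],[[0,0,0],[0.024,-0.0484,0],-1],[[0,0,0],[0.024,-0.0484,0],-1],[[0,0,0],[0.024,-0.0484,0],-1],[[0,0,0],[0,0,0],-0.1],[[0,0,0],[0,0,0],-0.1]]' 20
python3 - <<'E'
from h import *
plan([0.50,0.09,0.34],2.7)
st,p,d=snap('wrist','w1'); np.savez('f_w1.npz',p=p,d=d,pos=st['tcp_pos'],rot=st['eef_rot'])
E
```

```text
t: 3.22
tcp_pos: [0.4988, 0.0901, 0.3387]
eef_rot: [1.0, 0.024, -0.0, 0.0]
wrist_force: [0.2, -0.2, 0.5]
width: 0.833
turn [0.01 0.01 0.08] shift now [ 0.0012  0.0001 -0.0013] after turn [ 0.0012  0.0001 -0.0013] tcp [0.4988 0.0901 0.3387] j [ 0.13 -0.26  1.74 -0.    1.66  1.65] t 3.23 F [ 0.2 -0.2  0.5] w 0.833
```

View pics/w1.png

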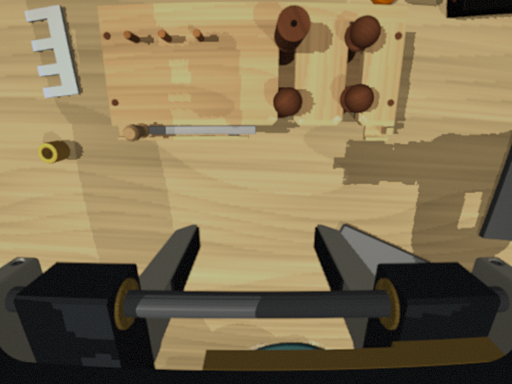

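Run:
```python
from h import *
f=np.load('f_w1.npz');st=dict(tcp_pos=f['pos'],eef_rot=f['rot']);d=f['d'];p=f['p']
W=cloud('wrist',st,d);z=W[...,2]
m=(abs(z-0.1)<0.006);m[:, :95]=0;m[:,410:]=0;m[150:]=0
print(m.sum(),np.median(z[m]),cv2.minAreaRect(W[m][:,:2].astype(np.float32)))
t=np.load('f_top0.npz');Wt=cloud('top',st,t['d'])
from scipy.optimize import least_squares
def sph(P):
    r=least_squares(lambda c:np.linalg.norm(P-c,axis=1)-.015,P.mean(0)-[0,0,.01],loss='soft_l1',f_scale=.001);return r.x.round(4),np.sqrt((r.fun**2).mean()).round(4),len(P)
for n,(u,v) in dict(FL=(288,102),FR=(358,98),RR=(364,33)).items():
    b=np.zeros_like(m);b[v-18:v+19,u-18:u+19]=1;b&=z>.112
    print(n,sph(W[b]))
for n,(u,v) in dict(FL=(140+445/5,90+352/5),FR=(140+575/5,90+333/5),RR=(140+565/5,90+222/5)).items():
    u,v=int(u),int(v);b=np.zeros_like(m);b[v-7:v+8,u-7:u+8]=1;b&=Wt[...,2]>.112
    print('top',n,sph(Wt[b]))
b=(z>.145)&(z<.158);b[60:]=0;P=W[b];print('rough',P.mean(0),cv2.minEnclosingCircle(P[:,:2].astype(np.float32)),len(P), 'mark',atz('wrist',st,[[293.5,22]],.151))
b=(Wt[...,2]>.145)&(Wt[...,2]<.158);b[:,:215]=0;b[:,240:]=0;b[:125]=0;b[150:]=0;P=Wt[b];print(P.mean(0),cv2.minEnclosingCircle(P[:,:2].astype(np.float32)),len(P))
# stone in top
r=arm.snapshot('top');S=cloud('top',st,r[1]);cv2.imwrite('pics/top1.png',r[0][:,:,::-1])
for x in arm.trace('top','bench_stone'):
    mk=x['mask'];c=S[mk];c=c[np.isfinite(c).all(1)&(abs(c[:,2]-.012)<.012)];print(x['bbox'],np.median(c[:,2]),cv2.minAreaRect(c[:,:2].astype(np.float32)))
b=(z>.105)&(z<.14);b[:,:120]=0;b[:,148:]=0;b[120:141]|=False;b[:118]=0;b[145:]=0
print('handle',W[b].mean(0),b.sum())
```

```text
31960 0.10021239025820305 ((0.6185222268104553, 0.09964471310377121), (0.1411978304386139, 0.3317944407463074), 2.851970911026001)
FL (array([0.5896, 0.0606, 0.1223]), np.float64(0.0005), 659)
FR (array([ 0.5974, -0.0141,  0.122 ]), np.float64(0.0006), 673)
RR (array([ 0.6615, -0.0109,  0.122 ]), np.float64(0.0006), 812)
top FL (array([0.5908, 0.062 , 0.1223]), np.float64(0.0015), 86)
top FR (array([ 0.5982, -0.0128,  0.1223]), np.float64(0.0015), 83)
top RR (array([ 0.6622, -0.0098,  0.1221]), np.float64(0.0013), 88)
rough [0.65617799 0.06408017 0.15100095] ((0.6567025780677795, 0.06374494731426239), 0.015498723834753036) 995 mark [[0.65735081 0.063997   0.151     ]]
[0.65693887 0.06482035 0.15138662] ((0.6569344401359558, 0.06498366594314575), 0.01494161318987608) 94
[358.5, 241.8, 413.8, 306.2] 0.011664136503446776 ((0.24046774208545685, -0.4145015478134155), (0.07823753356933594, 0.19633455574512482), 54.51199722290039)
[265.0, 222.9, 331.5, 268.5] 0.011849355084636026 ((0.3304636776447296, -0.14001162350177765), (0.2005309909582138, 0.07494156062602997), 67.97488403320312)
[350.0, 160.3, 378.3, 226.0] 0.011739724574870491 ((0.48599445819854736, -0.3523745536804199), (0.07817211747169495, 0.20017662644386292), 86.83815002441406)
[159.4, 124.6, 272.6, 174.8] 0.015209978760834297 ((0.6849881410598755, 0.04819873720407486), (0.2653338313102722, 0.10280419886112213), 60.02422332763672)
handle [0.55121946 0.22300682 0.12770671] 344
```

Run:
```python
from h import *
plan([0.590,0.061,0.189],2.85)
```

```text
turn [ 0.   -0.03 -0.19] shift now [0.0898 0.0325 0.1501] after turn [0.0898 0.0328 0.15  ] tcp [0.4987 0.0893 0.339 ] j [ 0.13 -0.26  1.74 -0.    1.66  1.65] t 3.38 F [-0.1  0.   0. ] w 0.704
```

```bash
python3 -m handwheel '[[[0,0,-0.2],[0.0449,0.0164,0.03],-0.1],[[0,0,0],[0.0449,0.0164,0.03],-0.1],[[0,0,0],[0,0,0.045],-0.1],[[0,0,0],[0,0,0.02],-0.1],[[0,0,0],[0,0,0],-0.1],[[0,0,0],[0,0,0],-0.1]]' 20
python3 - <<'E'
from h import *
plan([0.590,0.061,0.189],2.85)
snap('wrist','w2'); snap('side','s2')
E
```

```text
t: 4.12
tcp_pos: [0.5905, 0.0619, 0.2161]
eef_rot: [1.0, 0.026, 0.001, -0.0]
wrist_force: [0.6, -1.1, 0.4]
width: 0.542
turn [-0.   -0.16  0.09] shift now [-0.0006  0.0009  0.0271] after turn [-0.0005  0.0009  0.0271] tcp [0.5905 0.0619 0.2161] j [ 0.06 -0.03  1.73  0.    1.44  1.58] t 4.12 F [ 0.6 -1.1  0.4] w 0.542
```

View pics/w2.png

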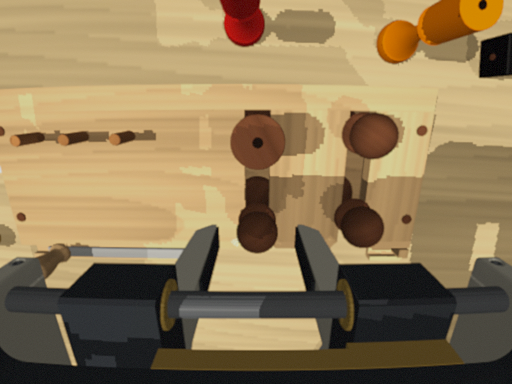

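```bash
python3 -m handwheel '[[[0,0,0],[-0.0005,0.0006,0.0135],-0.1],[[0,0,0],[0,0,0.0135],-0.1],[[0,0,0],[0,0,0],-0.1],[[0,0,0],[0,0,0],1],[[0,0,0],[0,0,0],1],[[0,0,0],[0,0,0],1],[[0,0,0],[0,0,0],1],[[0,0,0],[0,0,0],1]]' 25
python3 - <<'E'
from h import *
plan([0.590,0.061,0.189],2.85)
snap('wrist','w3')
E
```

```text
t: 5.22
tcp_pos: [0.5897, 0.0613, 0.1867]
eef_rot: [1.0, 0.026, -0.0, -0.0]
wrist_force: [-0.4, -0.1, -0.7]
width: 0.31
turn [-0.    0.    0.09] shift now [ 0.0003  0.0003 -0.0023] after turn [ 0.0003  0.0003 -0.0023] tcp [0.5897 0.0613 0.1867] j [ 0.06 -0.01  1.76  0.    1.39  1.58] t 5.22 F [-0.4 -0.1 -0.7] w 0.31
```

View pics/w3.png

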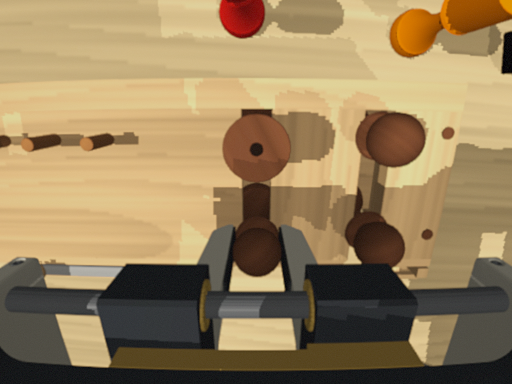

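```bash
python3 -m handwheel '[[[0,0,0],[0,0,-0.002],1],[[0,0,0],[0,0,-0.002],1],[[0,0,0],[-0.012,0,0],1],[[0,0,0],[-0.018,0,0],1],[[0,0,0],[-0.02,0,0],1],[[0,0,0],[-0.02,0,0],1],[[0,0,0],[-0.025,0,0],1],[[0,0,0],[-0.03,0,0],1],[[0,0,0],[0,0,0],1],[[0,0,0],[0,0,0],1]]' 25
python3 - <<'E'
from h import *
plan([0.462,0.137,0.1507],2.85)
snap('wrist','w4');snap('side','s4')
E
```

```text
t: 6.52
tcp_pos: [0.465, 0.0549, 0.191]
eef_rot: [1.0, 0.026, 0.0, -0.0]
wrist_force: [0.1, -0.7, -0.3]
width: 0.315
turn [-0.   -0.05  0.09] shift now [ 0.0012 -0.0822  0.0403] after turn [ 0.0011 -0.0822  0.0403] tcp [0.465  0.0549 0.191 ] j [ 0.06 -0.3   2.01  0.    1.43  1.58] t 6.53 F [ 0.1 -0.7 -0.3] w 0.315
```

View pics/w4.png

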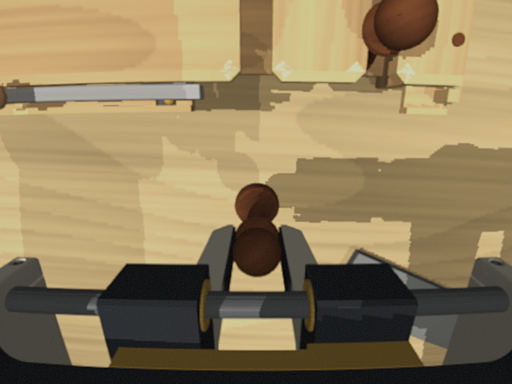

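View pics/s4.png

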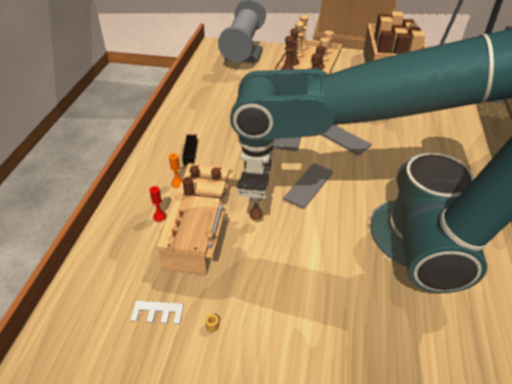

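The finished pawn is out of the lane, held at (257,245) and hanging straight below the fingers; the mouth (258,75) is clear.

```bash
python3 -m handwheel '[[[0,0,0],[0.001,-0.02,0],1],[[0,0,0],[0,-0.042,0],1],[[0,0,0],[0,-0.02,0.005],1],[[0,0,0],[0,0,0.015],1],[[0,0,0],[0,0,0.012],1],[[0,0,0],[0,0,0.005],1],[[0,0,0],[0,0,0.002],1],[[0,0,0],[0,0,0],1]]' 25
python3 - <<'E'
from h import *
plan([0.462,0.137,0.1507],2.85)
E
```

```text
t: 7.62
tcp_pos: [0.4618, 0.1365, 0.1519]
eef_rot: [1.0, 0.025, 0.0, -0.0]
wrist_force: [0.2, -0.1, -0.9]
width: 0.305
turn [-0.   -0.02  0.06] shift now [ 0.0002 -0.0005  0.0012] after turn [ 0.0002 -0.0005  0.0012] tcp [0.4618 0.1365 0.1519] j [ 0.23 -0.23  2.02 -0.    1.35  1.75] t 7.62 F [ 0.2 -0.1 -0.9] w 0.305
```

```bash
python3 -m handwheel '[[[0,0,0],[0,0,0.001],1],[[0,0,0],[0,0,0.0005],1],[[0,0,0],[0,0,0],1]]' 25;  python3 -m handwheel '[[[0,0,0],[0,0,0],0.2],[[0,0,0],[0,0,0],-0.1],[[0,0,0],[0,0,0],-0.1],[[0,0,0],[0,0,-0.02],-0.1],[[0,0,0],[0,0,-0.04],-0.1],[[0,0,0],[0,0,-0.05],-0.1],[[0,0,0],[0,0,0],-0.1]]'
python3 - <<'E'
from h import *
plan([0.6565,0.064,0.2],2.85)
st,p,d=snap('wrist','w5');np.savez('f_w5.npz',p=p,d=d,pos=st['tcp_pos'],rot=st['eef_rot'])
E
```

```text
t: 8.0
tcp_pos: [0.4618, 0.1368, 0.1507]
eef_rot: [1.0, 0.026, 0.0, -0.0]
wrist_force: [0.2, 0.4, 3.3]
width: 0.313
t: 8.88
tcp_pos: [0.4626, 0.137, 0.2657]
eef_rot: [1.0, 0.026, 0.003, -0.001]
wrist_force: [-1.1, -0.2, -1.2]
width: 0.554
turn [-0.07 -0.4   0.09] shift now [0.1895 0.083  0.0669] after turn [0.19   0.0826 0.0657] tcp [0.4626 0.137  0.2657] j [ 0.24 -0.31  1.89 -0.    1.55  1.75] t 8.88 F [-1.1 -0.2 -1.2] w 0.554
```

View pics/w5.png

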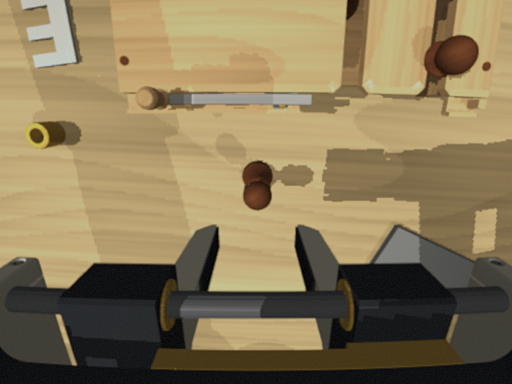

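The set-aside pawn stands upright at (257,180). Next I go above the rough pawn.

```bash
python3 -m handwheel '[[[0,0,0],[0.038,0.0166,-0.01],-0.1],[[0,0,0],[0.038,0.0166,-0.01],-0.1],[[0,0,0],[0.038,0.0166,0],-0.1],[[0,0,0],[0.038,0.0166,0],-0.1],[[0,0,0],[0.038,0.0166,0.02],-0.1],[[0,0,0],[0,0,0.03],-0.1],[[0,0,0],[0,0,0],-0.1],[[0,0,0],[0,0,0],-0.1]]'
python3 - <<'E'
from h import *
plan([0.6568,0.064,0.196],2.85)
snap('wrist','w6')
E
```

```text
t: 9.93
tcp_pos: [0.6556, 0.0638, 0.2313]
eef_rot: [1.0, 0.026, 0.0, -0.0]
wrist_force: [0.2, -0.2, 0.9]
width: 0.551
turn [-0.   -0.03  0.1 ] shift now [ 0.0012 -0.0001  0.0353] after turn [ 0.0012 -0.0001  0.0353] tcp [0.6556 0.0638 0.2313] j [0.06 0.11 1.57 0.   1.47 1.58] t 9.93 F [ 0.2 -0.2  0.9] w 0.551
```

View pics/w6.png

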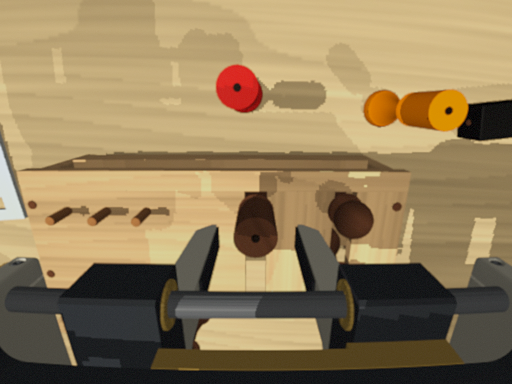

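```bash
python3 -m handwheel '[[[0,0,0],[0.001,0,0.018],-0.1],[[0,0,0],[0,0,0.016],-0.1],[[0,0,0],[0,0,0],-0.1],[[0,0,0],[0,0,0],1],[[0,0,0],[0,0,0],1],[[0,0,0],[0,0,0],1],[[0,0,0],[0,0,0],1],[[0,0,0],[0,0,0],1]]' 25
python3 -m handwheel '[[[0,0,0],[0,0,-0.002],1],[[0,0,0],[0,0,-0.002],1],[[0,0,0],[-0.012,0,0],1],[[0,0,0],[-0.02,0,0],1],[[0,0,0],[-0.02,0,0],1],[[0,0,0],[-0.02,0,0],1],[[0,0,0],[-0.02,0,0],1],[[0,0,0],[-0.02,0,0],1],[[0,0,0],[-0.02,0,0],1],[[0,0,0],[-0.02,0,0],1],[[0,0,0],[-0.02,0,0],1],[[0,0,0],[0,0,0],1]]'
python3 - <<'E'
from h import *
plan([0.486,-0.3524,0.3],2.85)
snap('wrist','w7')
E
```

```text
t: 10.98
tcp_pos: [0.6568, 0.0637, 0.1968]
eef_rot: [1.0, 0.026, 0.0, -0.0]
wrist_force: [-0.6, -0.8, 4.6]
width: 0.321
t: 12.48
tcp_pos: [0.4838, 0.0549, 0.2004]
eef_rot: [1.0, 0.026, 0.0, -0.0]
wrist_force: [0.1, -0.8, -0.9]
width: 0.321
turn [-0.   -0.04  0.1 ] shift now [-0.0187  0.4068 -0.0997] after turn [-0.0181  0.4069 -0.0996] tcp [0.4838 0.0549 0.2004] j [ 0.06 -0.26  1.96  0.    1.44  1.58] t 12.47 F [ 0.1 -0.8 -0.9] w 0.321
```

View pics/w7.png

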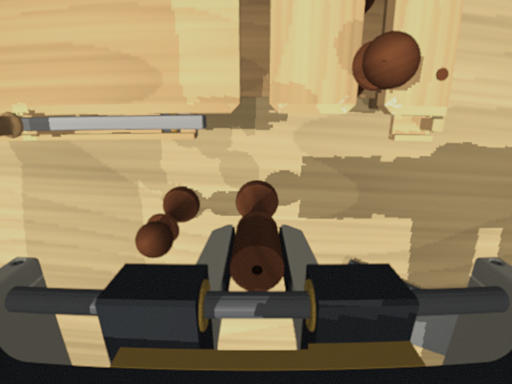

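```bash
python3 -m handwheel '[[[0,0,0],[-0.0018,0.02,-0.02],1],[[0,0,0],[-0.0018,0.04,-0.02],1],[[0,0,0],[-0.0018,0.045,0],1],[[0,0,0],[-0.0018,0.045,0],1],[[0,0,0],[-0.0018,0.045,0],1],[[0,0,0],[-0.0018,0.045,0],1],[[0,0,0],[-0.0018,0.045,0],1],[[0,0,0],[-0.0018,0.045,0],1],[[0,0,0],[-0.0018,0.042,0],1],[[0,0,0],[-0.002,0.035,0],1],[[0,0,0],[0,0,0],1],[[0,0,0],[0,0,0],1]]'
python3 - <<'E'
from h import *
plan([0.486,-0.3524,0.173],2.85)
st,p,d=snap('wrist','w8');np.savez('f_w8.npz',p=p,d=d,pos=st['tcp_pos'],rot=st['eef_rot'])
W=cloud('wrist',st,d)
for x in arm.trace('wrist','bench_stone'):
    mk=x['mask'];c=W[mk];c=c[np.isfinite(c).all(1)&(abs(c[:,2]-.012)<.003)];print(x['confidence'],x['bbox'],cv2.minAreaRect(c[:,:2].astype(np.float32)))
E
```

```text
t: 14.02
tcp_pos: [0.4879, -0.3523, 0.2398]
eef_rot: [1.0, 0.026, -0.0, -0.0]
wrist_force: [-0.0, 0.4, -0.8]
width: 0.32
turn [-0.03  0.02  0.08] shift now [-0.0018  0.      0.0668] after turn [-0.0019 -0.      0.0668] tcp [ 0.4879 -0.3523  0.2398] j [-0.67 -0.02  1.68  0.    1.48  0.85] t 14.03 F [-0.   0.4 -0.8] w 0.32
0.89 [28.3, 230.2, 122.4, 289.4] ((0.34502848982810974, -0.10507185757160187), (0.12284258008003235, 0.0774541050195694), 67.91419219970703)
0.73 [225.4, 88.8, 304.6, 227.5] ((0.5050188302993774, -0.35696831345558167), (0.075669065117836, 0.1593495011329651), 86.66587829589844)
0.56 [252.5, 317.8, 295.3, 349.5] ((0.2550867795944214, -0.38915976881980896), (0.062496647238731384, 0.06509910523891449), 6.392429828643799)
```

View pics/w8.png

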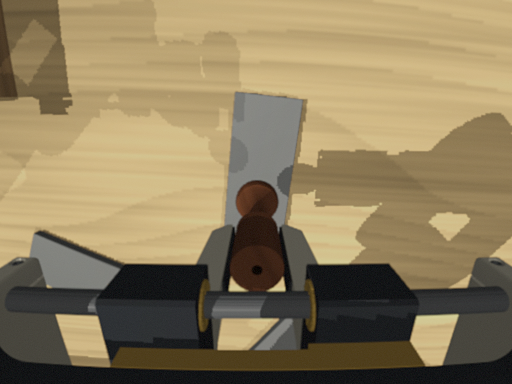

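```bash
python3 -m handwheel '[[[0,0,0],[-0.0028,0.002,0.02],1],[[0,0,0],[0,0,0.025],1],[[0,0,0],[0,0,0.013],1],[[0,0,0],[0,0,0.005],1],[[0,0,0],[0,0,0.002],1],[[0,0,0],[0,0,0],1]]'
python3 - <<'E'
from h import *
plan([0.485,-0.3545,0.173],2.85)
E
```

```text
t: 14.88
tcp_pos: [0.4851, -0.3547, 0.1758]
eef_rot: [1.0, 0.026, 0.0, 0.0]
wrist_force: [-0.0, -0.0, -0.9]
width: 0.318
turn [ 0.03 -0.03  0.1 ] shift now [-0.0001 -0.0003  0.0028] after turn [-0.0001 -0.0003  0.0028] tcp [ 0.4851 -0.3547  0.1758] j [-0.67  0.02  1.75 -0.    1.37  0.85] t 14.88 F [-0.  -0.  -0.9] w 0.318
```

```bash
python3 -m handwheel '[[[0,0,0],[0,0,0.0015],1],[[0,0,0],[0,0,0.001],1],[[0,0,0],[0,0,0],1]]'; python3 -m handwheel '[[[0,0,0],[0,0,0.0005],1],[[0,0,0],[0,0,0],1]]'
```

```text
t: 15.25
tcp_pos: [0.485, -0.3547, 0.1728]
eef_rot: [1.0, 0.026, 0.0, 0.0]
wrist_force: [0.0, 0.1, -0.8]
width: 0.321
t: 15.5
tcp_pos: [0.4851, -0.3547, 0.1728]
eef_rot: [1.0, 0.026, 0.0, 0.0]
wrist_force: [-0.7, 1.5, 6.7]
width: 0.318
```

```bash
python3 -m handwheel '[[[0,0,0],[0,0,0],0.2],[[0,0,0],[0,0,0],-0.1],[[0,0,0],[0,0,0],-0.1],[[0,0,0],[0,0,-0.02],-0.1],[[0,0,0],[0,0,-0.04],-0.1],[[0,0,0],[0,0,-0.05],-0.1],[[0,0,0],[-0.03,0,-0.03],-0.1],[[0,0,0],[-0.03,0,0],-0.1]]'
python3 - <<'E'
from h import *
plan([0.45,0.137,0.28],2.85)
st,p,d=snap('wrist','w9');snap('side','s9')
W=cloud('wrist',st,d);z=W[...,2]
b=(z>.122)&(z<.133);b[280:]=0;P=W[b];print('top disc',P.mean(0),b.sum())
for x in arm.trace('wrist','bench_stone'):
    mk=x['mask'];c=W[mk];c=c[np.isfinite(c).all(1)&(abs(c[:,2]-.012)<.003)];print(x['confidence'],x['bbox'],cv2.minAreaRect(c[:,:2].astype(np.float32)))
E
```

```text
t: 16.5
tcp_pos: [0.4247, -0.3579, 0.3167]
eef_rot: [1.0, 0.026, 0.002, 0.002]
wrist_force: [-0.1, -0.3, -0.3]
width: 0.547
turn [ 0.21 -0.2   0.12] shift now [ 0.0509 -0.493   0.035 ] after turn [ 0.0499 -0.493   0.0367] tcp [ 0.4247 -0.3579  0.3167] j [-0.75 -0.15  1.68 -0.    1.6   0.77] t 16.5 F [-0.1 -0.3 -0.3] w 0.547
top disc [ 0.48513248 -0.35543891  0.12728744] 733
0.92 [50.0, 172.7, 182.6, 259.9] ((0.3306826949119568, -0.14127692580223083), (0.20107507705688477, 0.07609540224075317), 68.36674499511719)
0.73 [246.6, 219.4, 340.0, 325.7] ((0.23885905742645264, -0.4163343906402588), (0.07512593269348145, 0.1998346447944641), 55.68030548095703)
0.6 [223.5, 43.3, 293.3, 197.1] ((0.48501408100128174, -0.3558589816093445), (0.07582441717386246, 0.20072980225086212), 86.87255859375)
0.55 [0.3, 0.0, 49.6, 61.8] ((0.5906979441642761, -0.051599521189928055), (0.04631713032722473, 0.0796755999326706), 43.23611831665039)
```

View pics/w9.png

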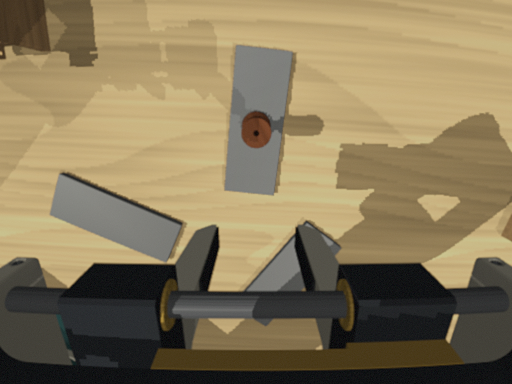

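View pics/s9.png

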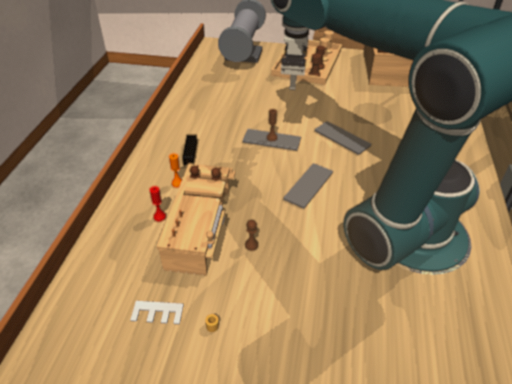

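The rough pawn stands at the stone's centre (within 1 mm). Now back to the finished pawn.

```bash
python3 -m handwheel '[[[0,0,0],[0,-0.025,0],-0.1],[[0,0,0],[0,-0.045,0],-0.1],[[0,0,0],[0.006,-0.05,0],-0.1],[[0,0,0],[0.006,-0.05,0],-0.1],[[0,0,0],[0.006,-0.05,0],-0.1],[[0,0,0],[0.006,-0.05,0.01],-0.1],[[0,0,0],[0.006,-0.05,0.01],-0.1],[[0,0,0],[0.006,-0.05,0.02],-0.1],[[0,0,0],[0.006,-0.05,0.02],-0.1],[[0,0,0],[0.006,-0.045,0.02],-0.1],[[0,0,0],[0.006,-0.03,0.02],-0.1],[[0,0,0],[0,0,0],-0.1],[[0,0,0],[0,0,0],-0.1]]'
python3 - <<'E'
from h import *
from scipy.optimize import least_squares
plan([0.4618,0.1368,0.1505],2.85)
st,p,d=snap('wrist','w10')
W=cloud('wrist',st,d);z=W[...,2]
b=(z>.078)&(z<.12)&(np.hypot(W[...,0]-.462,W[...,1]-.137)<.03)
P=W[b];r=least_squares(lambda c:np.linalg.norm(P-c,axis=1)-.015,[.462,.137,.086],loss='soft_l1',f_scale=.001);print(r.x,len(P),abs(r.fun).mean())
E
```

```text
t: 18.27
tcp_pos: [0.4538, 0.1394, 0.213]
eef_rot: [1.0, 0.026, 0.0, 0.0]
wrist_force: [0.7, -0.1, -0.5]
width: 0.55
turn [ 0.   -0.02  0.12] shift now [0.0078 0.003  0.0625] after turn [0.0078 0.003  0.0625] tcp [0.4538 0.1394 0.213 ] j [ 0.24 -0.3   1.97 -0.    1.47  1.76] t 18.27 F [ 0.7 -0.1 -0.5] w 0.55
[0.46187814 0.13581195 0.08645503] 1047 0.00033504697378466914
```

View pics/w10.png

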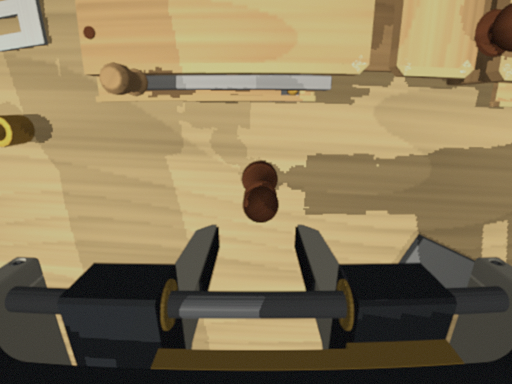

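```bash
python3 -m handwheel '[[[0,0,0],[0.0078,0.0034,0.01],-0.1],[[0,0,0],[0,0,0.025],-0.1],[[0,0,0],[0,0,0.02],-0.1],[[0,0,0],[0,0,0.006],-0.1],[[0,0,0],[0,0,0],-0.1],[[0,0,0],[0,0,0],1],[[0,0,0],[0,0,0],1],[[0,0,0],[0,0,0],1],[[0,0,0],[0,0,0],1],[[0,0,0],[0,0,0],1]]' 25
python3 - <<'E'
from h import *
plan([0.4618,0.1362,0.1505],2.85)
E
```

```text
t: 19.58
tcp_pos: [0.4617, 0.1365, 0.1517]
eef_rot: [1.0, 0.026, 0.0, -0.0]
wrist_force: [0.0, 0.6, 4.8]
width: 0.309
turn [-0.02 -0.04  0.1 ] shift now [0.0001 0.0003 0.0012] after turn [0.0001 0.0003 0.0012] tcp [0.4617 0.1365 0.1517] j [ 0.23 -0.23  2.03  0.    1.35  1.75] t 19.57 F [0.  0.6 4.8] w 0.309
```

```bash
python3 -m handwheel '[[[0,0,0],[0,0,-0.01],1],[[0,0,0],[0,0,-0.02],1],[[0,0,0],[0,0.01,-0.0095],1],[[0,0,0],[0,0.03,0],1],[[0,0,0],[0,0.03,0],1],[[0,0,0],[0,0.012,0],1],[[0,0,0],[0,0,0],1],[[0,0,0],[0,0,0],1]]'
python3 - <<'E'
from h import *
plan([0.465,0.0549,0.191],2.85)
st,p,d=snap('wrist','w11')
W=cloud('wrist',st,d);z=W[...,2]
cv2.imwrite('pics/w11z.png',cv2.resize(p[40:290,150:380],None,fx=2.4,fy=2.4)[:,:,::-1])
# slot edges: board-top points near mouth, in tool frame
T=R.from_quat(st['eef_rot']);Q=T.inv().apply((W-st['tcp_pos']).reshape(-1,3)).reshape(W.shape)
for xr in [.075,.085,.095,.105]:
    s=(abs(Q[...,0]-xr)<.002)&(abs(z-.1)<.004);y=Q[s][:,1];print(xr, y[(y<0)&(y>-.06)].max(), y[(y>0)&(y<.06)].min())
E
```

```text
t: 20.58
tcp_pos: [0.4657, 0.055, 0.1908]
eef_rot: [1.0, 0.026, 0.0, -0.0]
wrist_force: [0.1, -0.1, -1.3]
width: 0.311
turn [-0.01 -0.    0.11] shift now [-0.0007  0.0001 -0.0002] after turn [-0.0007  0.0001 -0.0002] tcp [0.4657 0.055  0.1908] j [ 0.06 -0.3   2.01  0.    1.43  1.58] t 20.57 F [ 0.1 -0.1 -1.3] w 0.311Traceback (most recent call last):
  File "<stdin>", line 9, in <module>
    return umr_maximum(a, axis, None, out, keepdims, initial, where)
ValueError: zero-size array to reduction operation maximum which has no identity
```

View pics/w11z.png

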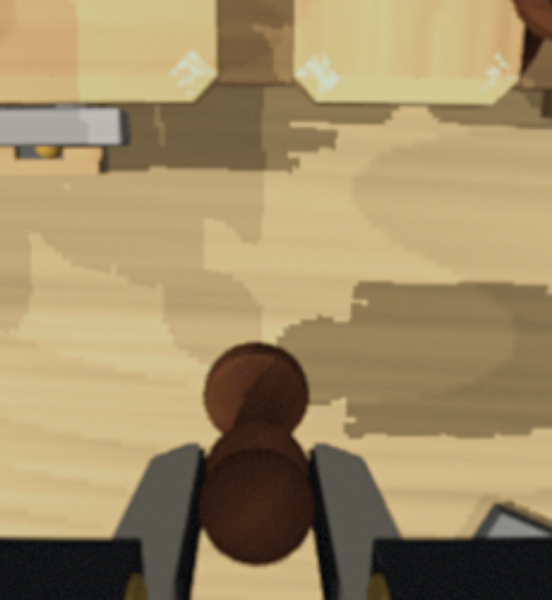

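```bash
python3 -m handwheel '[[[0,0,0],[0.015,0,0],1],[[0,0,0],[0.02,0,0],1],[[0,0,0],[0.02,0,0],1],[[0,0,0],[0.02,0,0],1],[[0,0,0],[0.02,0,0],1],[[0,0,0],[0.015,0,0],1],[[0,0,0],[0.011,0,0],1],[[0,0,0],[0.005,0,0],1],[[0,0,0],[0,0,0],1],[[0,0,0],[0,0,0],1]]'
python3 - <<'E'
from h import *
plan([0.5915,0.0613,0.187],2.85)
snap('wrist','w12')
E
```

```text
t: 21.88
tcp_pos: [0.5913, 0.061, 0.1908]
eef_rot: [1.0, 0.026, 0.0, -0.0]
wrist_force: [-0.4, -1.1, -0.8]
width: 0.31
turn [-0.   -0.    0.09] shift now [ 0.0003 -0.0003  0.0038] after turn [ 0.0003 -0.0003  0.0038] tcp [0.5913 0.061  0.1908] j [ 0.06 -0.01  1.75  0.    1.4   1.58] t 21.88 F [-0.4 -1.1 -0.8] w 0.31
```

View pics/w12.png

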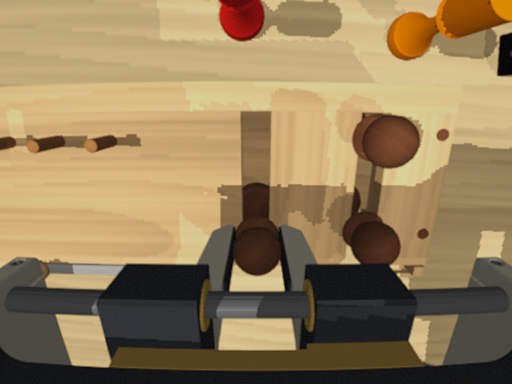

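```bash
python3 -m handwheel '[[[0,0,0],[0,0,0.002],1],[[0,0,0],[0,0,0.0015],1],[[0,0,0],[0,0,0],1]]';python3 -m handwheel '[[[0,0,0],[0,0,0],0.2],[[0,0,0],[0,0,0],-0.1],[[0,0,0],[0,0,0],-0.1],[[0,0,0],[0,0,-0.02],-0.1],[[0,0,0],[0,0,-0.04],-0.1],[[0,0,0],[-0.02,0,-0.04],-0.1],[[0,0,0],[-0.04,0,0],-0.1],[[0,0,0],[-0.03,0,0],-0.1],[[0,0,0],[0,0,0],-0.1],[[0,0,0],[0,0,0],-0.1]]'
python3 - <<'E'
from h import *
plan([0.5915,0.0613,0.187],2.85)
st,p,d=snap('wrist','w13')
from scipy.optimize import least_squares
W=cloud('wrist',st,d);z=W[...,2]
for c0 in [(.591,.061),(.5974,-.0141)]:
    P=W[(z>.112)&(z<.15)&(np.hypot(W[...,0]-c0[0],W[...,1]-c0[1])<.03)];r=least_squares(lambda c:np.linalg.norm(P-c,axis=1)-.015,[*c0,.122],loss='soft_l1',f_scale=.001);print(r.x,len(P),abs(r.fun).mean())
for x in arm.trace('wrist','gate_handle'): print(x['confidence'],x['bbox'])
b=(z>.105)&(z<.14)&(np.hypot(W[...,0]-.551,W[...,1]-.223)<.03);P=W[b];print(len(P),P.min(0),P.max(0))
t=P[P[:,2]>.128];print('cap',t.mean(0),len(t))
E
```

```text
t: 22.3
tcp_pos: [0.5915, 0.061, 0.1877]
eef_rot: [1.0, 0.026, 0.0, -0.0]
wrist_force: [-2.2, 0.8, 4.7]
width: 0.31
t: 23.55
tcp_pos: [0.5021, 0.0564, 0.2883]
eef_rot: [1.0, 0.026, 0.001, -0.0]
wrist_force: [-0.2, -0.3, -0.0]
width: 0.55
turn [-0.   -0.08  0.09] shift now [ 0.0894 -0.0003  0.1014] after turn [ 0.0896 -0.0005  0.1013] tcp [0.5021 0.0564 0.2883] j [ 0.06 -0.26  1.82  0.    1.58  1.58] t 23.55 F [-0.2 -0.3 -0. ] w 0.55
[0.59165697 0.0600832  0.12216626] 943 0.000410216373739704
[ 0.59726131 -0.01378728  0.1221488 ] 994 0.0003969958909170367
0.83 [58.9, 132.6, 222.6, 150.6]
506 [0.54268694 0.21580958 0.10501412] [0.55936922 0.23260955 0.13651506]
cap [0.55120942 0.22336005 0.13292585] 302
```

View pics/w13.png

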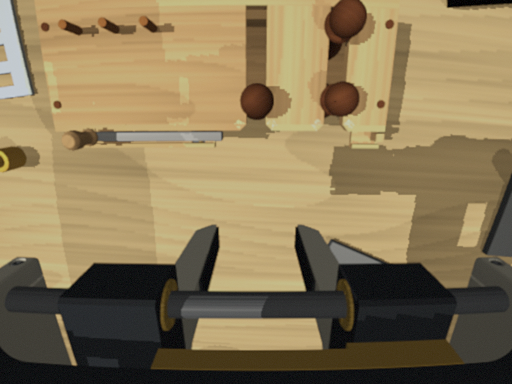

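```bash
python3 -m handwheel '[[[0,0,0],[0.008,-0.025,0],-0.1],[[0,0,0],[0.011,-0.04,0],-0.1],[[0,0,0],[0.011,-0.04,0],-0.1],[[0,0,0],[0.011,-0.04,0],-0.1],[[0,0,0],[0.016,-0.02,0.02],-0.1],[[0,0,0],[0,0,0.03],-0.1],[[0,0,0],[0,0,0],-0.1],[[0,0,0],[0,0,0],-0.1]]'
python3 - <<'E'
from h import *
plan([0.5512,0.2236,0.191],2.85)
st,p,d=snap('wrist','w14')
E
```

```text
t: 24.65
tcp_pos: [0.5506, 0.224, 0.2383]
eef_rot: [1.0, 0.026, 0.0, -0.0]
wrist_force: [0.1, 0.9, 1.1]
width: 0.549
turn [-0.01 -0.03  0.07] shift now [0.0006 0.0004 0.0473] after turn [0.0006 0.0004 0.0473] tcp [0.5506 0.224  0.2383] j [ 0.34 -0.03  1.7  -0.    1.47  1.86] t 24.65 F [0.1 0.9 1.1] w 0.549
```

View pics/w14.png

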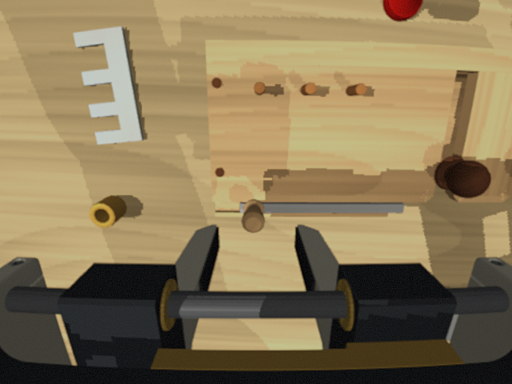

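Handle is centred between the jaws at (253,218); I lower and close on it.

```bash
python3 -m handwheel '[[[0,0,0],[0.0006,0.0004,0.02],-0.1],[[0,0,0],[0,0,0.02],-0.1],[[0,0,0],[0,0,0.006],-0.1],[[0,0,0],[0,0,0],-0.1],[[0,0,0],[0,0,0],1],[[0,0,0],[0,0,0],1],[[0,0,0],[0,0,0],1],[[0,0,0],[0,0,0],1],[[0,0,0],[0,0,0],1],[[0,0,0],[0,0,0],1]]' 30
python3 - <<'E'
from h import *
plan([0.5572,0.0993,0.191],2.85)
E
```

```text
t: 25.95
tcp_pos: [0.5508, 0.224, 0.1915]
eef_rot: [1.0, 0.026, 0.0, -0.0]
wrist_force: [-0.8, 6.0, 2.3]
width: 0.163
turn [-0.04 -0.02  0.1 ] shift now [-0.      0.1249  0.0004] after turn [0.0002 0.1249 0.0005] tcp [0.5508 0.224  0.1915] j [ 0.34 -0.01  1.75  0.    1.4   1.86] t 25.95 F [-0.8  6.   2.3] w 0.163
```

```bash
python3 -m handwheel '[[[0,0,0],[0,0.006,0],1],[[0,0,0],[0,0.012,0],1],[[0,0,0],[0,0.014,0],1],[[0,0,0],[0,0.014,0],1],[[0,0,0],[0,0.014,0],1],[[0,0,0],[0,0.014,0],1],[[0,0,0],[0,0.014,0],1],[[0,0,0],[0,0.012,0],1],[[0,0,0],[0,0.01,0],1],[[0,0,0],[0,0.005,0],1],[[0,0,0],[0,0,0],1]]'
python3 - <<'E'
from h import *
plan([0.5572,0.0993,0.191],2.85)
snap('wrist','w15')
E
```

```text
t: 27.32
tcp_pos: [0.5564, 0.1084, 0.1915]
eef_rot: [1.0, 0.026, -0.0, 0.0]
wrist_force: [-4.9, -0.2, 4.9]
width: 0.165
turn [0.03 0.04 0.07] shift now [0.0003 0.0092 0.0005] after turn [0.0003 0.0092 0.0005] tcp [0.5564 0.1084 0.1915] j [ 0.15 -0.07  1.81 -0.    1.4   1.67] t 27.32 F [-4.9 -0.2  4.9] w 0.165
```

View pics/w15.png

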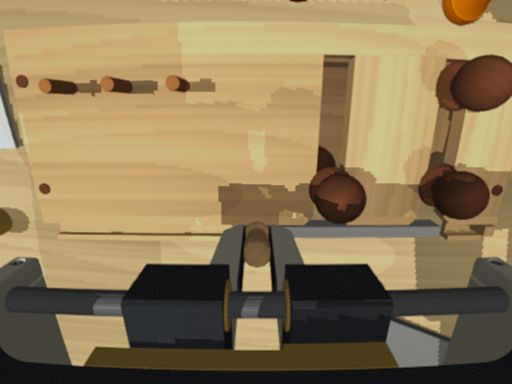

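```bash
python3 -m handwheel '[[[0,0,0],[0,0.003,0],1],[[0,0,0],[0,0.003,0],1],[[0,0,0],[0,0.002,0],1],[[0,0,0],[0,0,0],1]]'; python3 -m handwheel '[[[0,0,0],[0,0.0015,0],1],[[0,0,0],[0,0,0],1]]';python3 -m handwheel '[[[0,0,0],[0,0.001,0],1],[[0,0,0],[0,0,0],1]]'
```

```text
t: 27.88
tcp_pos: [0.5568, 0.1009, 0.1914]
eef_rot: [1.0, 0.026, -0.0, 0.0]
wrist_force: [-5.8, 1.0, 6.0]
width: 0.166
t: 28.12
tcp_pos: [0.5568, 0.1005, 0.1915]
eef_rot: [1.0, 0.026, -0.0, -0.001]
wrist_force: [-6.3, 11.5, 4.5]
width: 0.165
t: 28.38
tcp_pos: [0.5568, 0.1002, 0.1915]
eef_rot: [1.0, 0.026, -0.0, -0.002]
wrist_force: [-5.7, 19.7, 5.2]
width: 0.165
```

```bash
python3 -m handwheel '[[[0,0,0],[0,0.0007,0],1],[[0,0,0],[0,0,0],1]]'; python3 -m handwheel '[[[0,0,0],[0,-0.001,0],0.5],[[0,0,0],[0,0,0],0.2],[[0,0,0],[0,0,0],0.2],[[0,0,0],[0,0,-0.02],0.2],[[0,0,0],[0,0,-0.04],0.2],[[0,0,0],[-0.04,0,-0.03],0.2],[[0,0,0],[-0.04,0,0],0.2],[[0,0,0],[0,0,0],0.2],[[0,0,0],[0,0,0],0.2]]'
python3 - <<'E'
from h import *
plan([0.5572,0.0993,0.191],2.85)
st,p,d=snap('wrist','w16');snap('top','t16');s=snap('side','s16')[1]
W=cloud('wrist',st,d);z=W[...,2]
b=(z>.128)&(z<.14)&(np.hypot(W[...,0]-.557,W[...,1]-.1)<.012);print('cap',W[b].mean(0),b.sum())
cv2.imwrite('pics/w16z.png',cv2.resize(p[60:200,200:400],None,fx=4,fy=4,interpolation=cv2.INTER_CUBIC)[:,:,::-1])
E
```

```text
t: 28.62
tcp_pos: [0.5568, 0.1001, 0.1915]
eef_rot: [1.0, 0.026, -0.0, -0.003]
wrist_force: [-6.1, 24.8, 6.3]
width: 0.163
t: 29.75
tcp_pos: [0.4776, 0.0945, 0.2823]
eef_rot: [1.0, 0.026, 0.001, -0.0]
wrist_force: [0.4, 0.5, -1.3]
width: 0.4
turn [-0.   -0.08  0.09] shift now [ 0.0796 -0.0007  0.0914] after turn [ 0.0797 -0.0008  0.0913] tcp [0.4776 0.0945 0.2823] j [ 0.14 -0.3   1.86 -0.    1.58  1.66] t 29.75 F [ 0.4  0.5 -1.3] w 0.4
cap [0.5568666  0.09971639 0.13316355] 345
```

View pics/w16z.png

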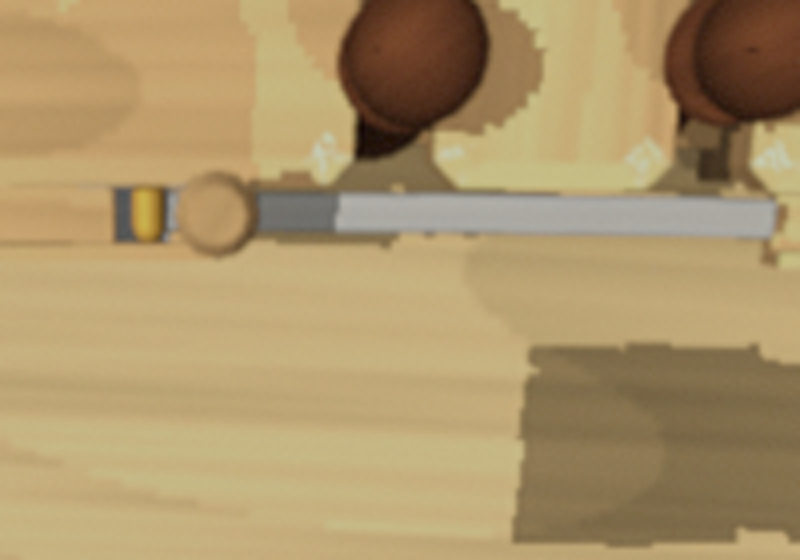

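View pics/s16.png

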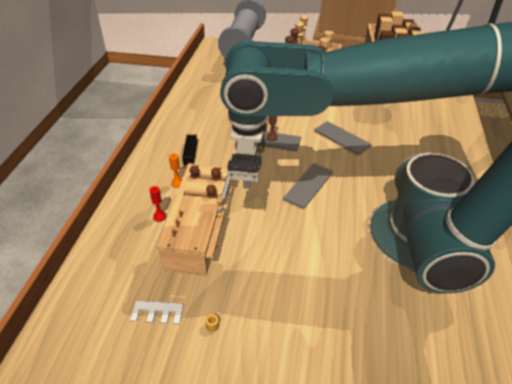

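Run:
```python
from h import *
from scipy.optimize import least_squares
st,p,d=snap('wrist')
W=cloud('wrist',st,d);z=W[...,2]
print('row113 z', [(u,round(float(z[113,u])*1000,1)) for u in range(226,246)])
print('rack frame y'); 
for c0 in [(.591,.061),(.5974,-.0141),(.6615,-.0109)]:
    P=W[(z>.112)&(z<.15)&(np.hypot(W[...,0]-c0[0],W[...,1]-c0[1])<.022)];r=least_squares(lambda c:np.linalg.norm(P-c,axis=1)-.015,[*c0,.122],loss='soft_l1',f_scale=.001);print(r.x.round(4),len(P))
print(W[113,230],W[113,237],W[113,241])
st,p,d=snap('top')
W=cloud('top',st,d);z=W[...,2]
P=W[(z>.122)&(z<.133)&(np.hypot(W[...,0]-.485,W[...,1]+.355)<.025)];print('rough',P.mean(0),len(P))
```

```text
row113 z [(226, 86.8), (227, 85.1), (228, 67.5), (229, 66.9), (230, 68.7), (231, 68.4), (232, 67.3), (233, 90.3), (234, 90.4), (235, 92.0), (236, 92.7), (237, 91.8), (238, 90.4), (239, 91.4), (240, 90.3), (241, 68.8), (242, 99.1), (243, 129.0), (244, 131.3), (245, 131.9)]
rack frame y
[0.5918 0.0599 0.122 ] 1093
[ 0.5974 -0.014   0.1221] 1135
[ 0.6616 -0.0108  0.1219] 169
[0.55386324 0.12529732 0.06874661] [0.55495082 0.11637889 0.0917895 ] [0.55443744 0.11377565 0.06877405]
rough [ 0.4856815  -0.35199889  0.12683026] 92
```

View pics/t16.png

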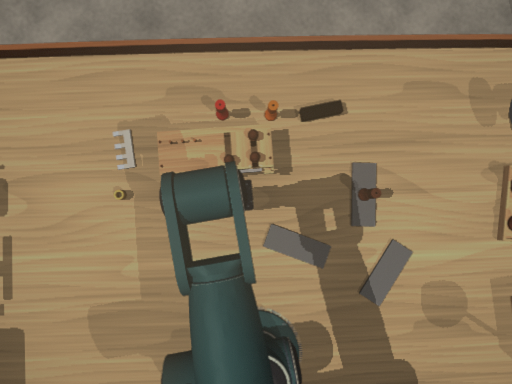

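Run:
```python
from cell import arm
print(arm.sign_off(), arm.read_state()['t'])
```

```text
the job is handed in; nothing more can be done
the job is handed in; nothing more can be done
```

The job is handed in at about 30 s on the robot's clock, under the 70 s limit, and every final check passed.

- **Unfinished pawn:** it was in the rear place of the left lane. It now stands upright on the middle of the farthest steel stone, within about 1 mm of its centre.
- **Finished pawn:** I took it out and stood it on the clear worktop. It now hangs again at the front of the left lane, upright, about 2 mm deeper than where it started. Its ball head measures 122 mm above the worktop, the same as at the start.
- **Gate:** I pushed it until it stopped hard, with about 25 N on the wrist at the end. Its handle measured within about 0.5 mm of the shut position I had worked out from the images.
- **Catch:** it is up just behind the bar's left end. Its top measured about 92 mm, against 86 mm for the underside of the bar.
- **Everything else:** the front right pawn and the rear pawn measure the same as before, and nothing else I could see had moved. The gripper is clear of everything.
- **Camera disagreement:** the top and wrist cameras differed by about 1 to 3 mm in position. The pawn and the stone centre matched within 1 mm in each camera separately.

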